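Fit the sample chuck into the section grinder's spindle

TASK

Take the collet chuck that holds the resin-embedded sample out of the rack and fit it in the section grinder's upright spindle: set its tapered shank in the spindle, turn it until the slots in its flange drop over the spindle's two drive dogs, then press it fully home, so that the latch takes it and the flange sits flush on the spindle nose, and let go. Do not drop it in or force it, and leave the drill chuck, the bottle and the slide box as they are.

Things in the scene. Friction and masses are not known exactly. Their poses are not given: they have to be found in the camera images.
- chuck: the steel collet chuck to fit, 0.5 to 0.75 kg, amber resin block on top. Origin: centre of its flange's underside, z up its axis. Flange 60 mm across, z = 0 to 14 mm; two drive slots 16.5 mm wide, through it and open at the rim, on its own +x and -x sides, from 20 mm off the axis outwards. Starts upright in either rack hole, flange on the rack's top, x axis within about 1.2 rad of world x
- chuck_grip (a point): middle of the chuck's round collet nut, on its axis, 38 mm above the chuck's origin. Grip the nut: 40 mm across, from 22 to 54 mm above the origin. Below it a neck 34 mm across down to the flange; above it the resin block, 25 mm across, up to 66 mm above the origin
- chuck_tip (a point): lower end of the chuck, on its axis, 64 mm below its origin. The tapered shank is 46 mm long, 31.8 mm across at the flange and 18.4 mm at its lower end; then a latch stud: a neck 11 mm across ending in a ball head 16 mm across
- grinder: white section grinder, fixed, body 320 x 400 x 60 mm, its upright spindle in a steel splash pan (224 mm across, rim 80 mm high). Origin: on the bench under the spindle axis, x and y along the body. On its -y side a tower (face 142 mm from the spindle axis, 193 mm high) with a column (180 mm off the axis at the nearest, 384 mm high) and a grinding head swung aside
- nose (a point): centre of the spindle's flat nose face, on its axis, 135 mm above the bench; axes as the grinder's. Nose 66 mm across, taper mouth 33 mm. On the face two drive dogs on opposite sides, 12.5 mm wide, 10 mm tall, 21 to 29.5 mm off the axis. The spindle's turn is not measured: the dogs lie within 0.6 rad either way of the grinder's x axis, held by a stiff brake. Home, the chuck's origin is here
- latch (a point): spring balls in the bore, on the axis 55 mm below the nose. Slots off the dogs, the chuck stops 10 mm above the nose; slots over them (within 0.07 rad, on the axis) it sinks by its weight to 6 to 7.5 mm above, where its stud meets the balls; 11 to 21 N in all, its weight included, takes it past them and onto the nose. More than 50 N on the grinder does harm. Side clearance when home 0.7 mm
- rack: steel tool rack, fixed, 100 x 230 mm, top 85 mm above the bench, two 37 mm holes on its y axis at y = -55 and +55 mm. Origin: on the bench under its middle
- drill_chuck: bystander: pointed three-jaw drill chuck with the same shank and flange, in the other hole of the rack, up to 72 mm above its flange's underside. Origin: centre of its flange's underside
- bottle: bystander: amber glass bottle, 64 mm across, 150 mm tall. Origin: centre of its underside
- slide_box: bystander: white box of microscope slides, 77 x 102 x 36 mm. Origin: centre of its underside
Mind the look-alikes: they are no part of the job. Leave any purple look-alike of the chuck alone.

How it is judged:
On the way, in this order (a step that is already met when the one before it is completed fails the run):
1. the sample chuck is lifted clear of the rack (stud end more than 95 mm above the bench) (height (world z) of chuck_tip above 0.095 m), for 0.1 s.
2. its shank stands in the spindle taper: upright within 0.15 rad, within 6 mm of the axis, flange less than 20 mm above the nose (z of chuck in the frame of nose below 0.02 m and horizontal distance between chuck and nose below 0.006 m and angle between chuck's own z axis and vertical below 0.15 rad).
At the end, for the whole second after the job is handed in: The sample chuck stands fully home in the grinder's spindle: flange flush on the nose (less than 1.5 mm above it, which it can only be with the slots over the dogs and the latch passed), on the spindle axis within 2 mm, upright within 0.03 rad, at rest and let go (z of chuck in the frame of nose below 0.0015 m and horizontal distance between chuck and nose below 0.002 m and angle between chuck's own z axis and vertical below 0.03 rad and linear speed of chuck below 0.01 m/s); the robot touches nothing.
It fails at once if the chuck is forced: it presses on the grinder with more than 50 N (contact force between chuck and grinder above 50 N).
It fails at once if the chuck is dropped or rammed in: it moves at over 0.35 m/s within 30 mm of home (linear speed of chuck above 0.35 m/s and z of chuck in the frame of nose below 0.03 m and horizontal distance between chuck and nose below 0.02 m).
It fails at once if the drill chuck, the bottle or the slide box is pushed more than 20 mm or the drill chuck or bottle tipped by more than 0.3 rad (distance of any of drill_chuck, bottle, slide_box from where it was at the start of the episode above 0.02 m or angle between any of drill_chuck, bottle's own z axis and vertical above 0.3 rad).
It also fails if it takes over 67 s, if anything falls off the work surface, if the arm or the gripper's body presses on something with over 40 N, if the wrist force passes 120 N, or if a joint passes its speed limit or range.

ROBOT

A 6-joint arm with a two-finger parallel gripper is mounted at the origin on the work surface. World frame = base frame: x ahead of the robot, y to its left, z up, the work surface at z = 0. Lengths are in m, angles in rad, forces in N, time in s.
With the tool pointing down it reaches from about 0.25 to 0.775 m from the base axis. Payload 4 kg.
Tool frame: the origin (TCP) lies at the very end of the fingers, on their centre line; the grasp point (between the pads) lies 19 mm behind it; z points along the fingers, y is the direction in which the jaws open and shut (so a half turn about z gives the same grasp; the last joint's range is limited). The gripper opens to 94 mm and grips with 3 to 60 N. Pads are 16 mm wide; open, the fingers measure 119 mm over their backs; the gripper's body (75 mm by 177 mm) begins 78 mm behind the grasp point.
Start: joints at [-1.35, 0.087, 1.371, -0, 1.684, -0.103], TCP at [0.175, -0.521, 0.206] pointing down, gripper open.
Joint ranges: [-3.1, 3.1], [-0.76, 2.03], [0.27, 2.55], [-1.08, 4.22], [0.17, 2.65], [-2.57, 2.57]. Speed limits (rad/s): [2.79, 2.79, 3.14, 3.14, 3.14, 3.14].

INTERFACE

Orientations are given as [roll, pitch, yaw] about the fixed x, y, z axes, in that order (R = Rz(yaw) Ry(pitch) Rx(roll)).
In Python, from bench import robot, snapshot, models gives the robot as it stands.
- The arm moves only by the tool arm_command, never from a script. Its argument "commands" is text: rows parted by semicolons, each of 7 numbers parted by spaces: the shift along the tool's x, y, z in mm, then the turn, a rotation vector about the tool's x, y, z in degrees, then the opening, from 0 (shut) to 1 (fully open). In form: tx ty tz rx ry rz hand; .... A call has 1 to 12 rows; each row shifts and turns the pose as measured when the row begins, along the tool's axes as they then stand; what a row does not reach is not made up. A row lasts 1/8 s, in which the tool goes at most 62.5 mm and 10.7 degrees, less where a joint would pass 70% of its speed; a pose out of reach is approached as far as the arm can. A call is refused whole if a number of a shift passes 62.5 or a number of a turn 10.7, either way. A call with a gripper value outside its range is refused whole. The fingers move at their own pace and stop on an object; the grip force is fixed at half the most. Time passes only in rows, so rows that do not move let the fingers close. It gives the time, the measured TCP pose, the force and the opening at its end, in the units of the state.
- robot.get_obs(): the state, without advancing time (a new reading comes with each control period).
- snapshot(name): name is "scene" or "top" or "wrist"; returns a dict with "img" (420x560x3 uint8, blue, green, red), "camera_matrix" (3x3 intrinsics, pixels), "origin" and "rotation" of the camera in the world. Camera axes: x right, y down, z forward; pixel columns grow to the right and rows downward; lengths in m; the calibration is good to about 2 mm. A picture is of the moment at which its call begins. There is no depth.
- robot.close_job(): hands the job in, once; it reports no verdict.
Trained networks look in a picture, given as the dict that the camera call returned (one of the last four; its "shot" number tells which), for a name from the list of things; names that differ only in an ending like _2 or _b are one class to them, and where a whole thing is asked for, a point or a joint stands for the part that bears it (a point fixed in the world has none). Each returns a list of dicts, best first, with "conf" (0 to 1); they miss things now and then, are a little off and sometimes report something else, mostly with a low value. They report only what shows in the picture. A call takes as long as a camera call. They do not tell look-alikes from the thing itself.
- models.spot_in(query, picture): "bbox" ([left, top, width, height] as shares, 0 to 1, of the picture: columns of its width, rows of its height, round what is visible of it).
- models.tip_of(query, picture): "centre" ([column, row] as shares, 0 to 1, of the picture: columns of its width, rows of its height: a listed point, or the origin of a listed thing).
The state is a dict: "time": time; "joint_positions": joint angles; "qvel": joint speeds; "joint_torque": joint torques, N m; "tool_pos": TCP position; "ee_rot": TCP orientation; "wrist_force": force on the tool from outside, world axes, zero at the start; "wrist_torque": the same for the moment, N m; "width": finger opening in m.
Only numpy, scipy, OpenCV 4.12 (cv2) and the standard library are available. Lean on these libraries where they do the work, as an engineer would, in place of code of your own. Each camera call takes 0.05 s, during which the arm holds its last target. There are 200 camera calls.

## Working session

There is one attempt and no reset: what is moved stays moved. The work goes in short steps, Python scripts to look and compute and a tool call to move; the robot and the scene stay as the last step left them, time stands still between calls to the robot, and variables do not carry over. Pictures are saved under pics/ and viewed, about 8 in all and at most 12, crops included, and the job is handed in when it is done.

Besides the shell and the picture viewer there is one more tool, called after ">>>" in YAML: its name, and indented under it one key for each argument. arm_command: Moves the arm, as the interface text tells. Its arguments: {"type":"object","properties":{"commands":{"type":"string"}},"required":["commands"]}

```bash
mkdir -p pics
cat > h.py <<'E'
import numpy as np, cv2
from bench import robot, snapshot, models
def ray(p,uv):
    K=np.array(p["camera_matrix"]);R=np.array(p["rotation"]);o=np.array(p["origin"])
    d=R@np.linalg.solve(K,[uv[0],uv[1],1.]);return o,d/np.linalg.norm(d)
def atz(p,uv,z):
    o,d=ray(p,uv);return o+d*(z-o[2])/d[2]
def proj(p,X):
    c=np.array(p["rotation"]).T@(np.array(X)-np.array(p["origin"]));q=np.array(p["camera_matrix"])@c;return q[:2]/q[2]
def tri(rs):
    A=np.zeros((3,3));b=np.zeros(3)
    for o,d in rs:
        M=np.eye(3)-np.outer(d,d);A+=M;b+=M@o
    return np.linalg.solve(A,b)
def px(c): return np.array(c)*[560,420]
E
python3 - <<'E'
from h import *
S={n:snapshot(n) for n in("scene","top","wrist")}
for n,p in S.items(): print(n,p["img"].shape,np.round(p["origin"],3).tolist(),np.round(p["rotation"],2).tolist(),p["camera_matrix"][0][0])
for q in["chuck","chuck_grip","nose","grinder","rack","drill_chuck","bottle","slide_box"]:
    for n in("scene","top"):
        print(q,n,[(px(d["centre"]).round(1).tolist(),round(d["conf"],2)) for d in models.tip_of(q,S[n])[:4]])
cv2.imwrite("pics/a.png",cv2.resize(S["scene"]["img"],(800,600)))
cv2.imwrite("pics/b.png",cv2.resize(S["top"]["img"],(800,600)))
E
```

```text
scene (420, 560, 3) [1.282, 0.076, 0.723] [-2.26, -0.02, 1.54] 497.71693716487715
top (420, 560, 3) [0.523, 0.114, 0.82] [-3.09, 0.0, -1.57] 439.16965965388925
wrist (420, 560, 3) [0.247, -0.497, 0.385] [2.88, 0.0, -1.25] 314.88387959428877
chuck scene [([380.6, 205.3], 0.88), ([278.9, 253.7], 0.71), ([345.8, 247.1], 0.6), ([398.0, 242.7], 0.43)]
chuck top [([210.0, 186.4], 0.79), ([158.1, 276.6], 0.62), ([287.7, 192.4], 0.56)]
chuck_grip scene [([348.7, 228.2], 0.9), ([383.7, 192.4], 0.64), ([279.3, 238.5], 0.58)]
chuck_grip top [([147.6, 281.3], 0.83), ([286.9, 192.4], 0.63), ([206.6, 187.6], 0.56), ([228.6, 310.5], 0.53)]
nose scene [([155.6, 204.5], 0.94)]
nose top [([447.5, 232.3], 0.72)]
grinder scene [([164.2, 253.6], 0.87)]
grinder top [([420.8, 233.0], 0.9), ([433.2, 233.7], 0.74)]
rack scene [([368.9, 274.2], 0.85)]
rack top [([191.8, 198.5], 0.95)]
drill_chuck scene [([400.1, 237.6], 0.93), ([155.2, 205.9], 0.5)]
drill_chuck top [([144.1, 196.5], 0.64)]
bottle scene [([309.7, 346.2], 0.74)]
bottle top [([261.8, 103.9], 0.81)]
slide_box scene [([319.6, 212.8], 0.91)]
slide_box top [([228.4, 311.3], 0.94), ([418.5, 232.9], 0.24)]
```

View pics/a.png

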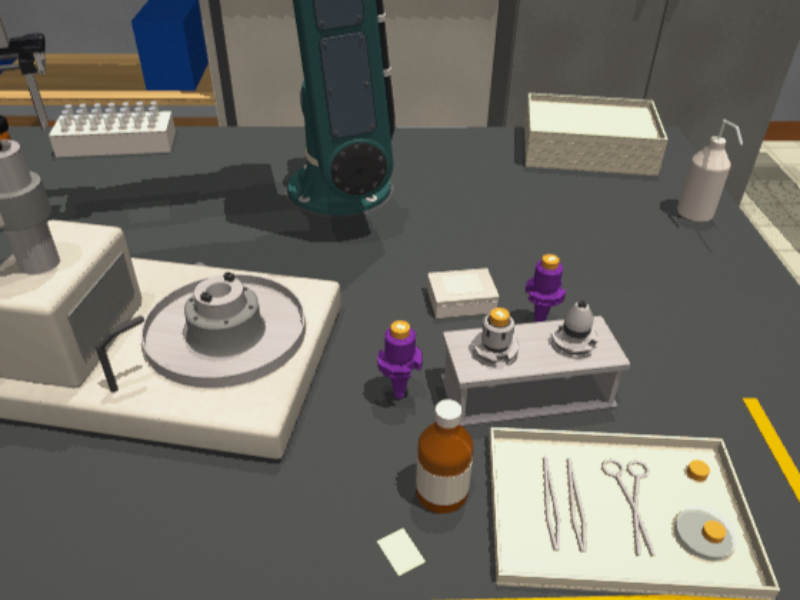

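View pics/b.png

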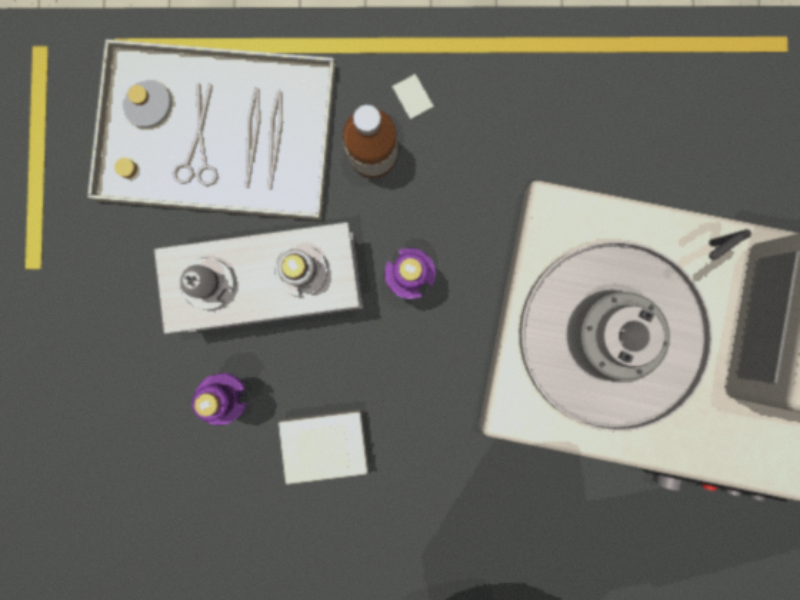

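In the scene view, the sample chuck is steel with an amber block, standing in the rack at (498,330). The drill chuck is at (578,325), and the purple look-alikes are at (400,355) and (547,285). In the top view the chuck is at (295,268), and the dogs are the dark blocks at (647,315) and (625,356). Only the steel chuck in the rack fits the description. Next I'll measure the poses and confirm this in an enlarged, rectified crop.

```bash
python3 - <<'E'
s=open('h.py').read()
s=s.replace('import numpy as np, cv2','import numpy as np, cv2\nfrom scipy.spatial.transform import Rotation as Ro\ndef RM(r):\n    r=np.array(r);return r if r.shape==(3,3) else Ro.from_euler("xyz",r).as_matrix()')
s=s.replace('R=np.array(p["rotation"])','R=RM(p["rotation"])').replace('np.array(p["rotation"]).T','RM(p["rotation"]).T')
s+='''
def rect(p,c,z,half=0.06,n=400):
    # rectified view of plane z: image up=+y, right=+x
    g=[(-half,half),(half,half),(half,-half),(-half,-half)]
    src=np.float32([proj(p,[c[0]+a,c[1]+b,z]) for a,b in g]);dst=np.float32([[0,0],[n,0],[n,n],[0,n]])
    return cv2.warpPerspective(p["img"],cv2.getPerspectiveTransform(src,dst),(n,n),flags=cv2.INTER_CUBIC)
'''
open('h.py','w').write(s)
E
python3 - <<'E'
from h import *
s=snapshot("scene");t=snapshot("top")
def two(q,a,b): 
    X=tri([ray(s,a),ray(t,b)]);print(q,X.round(4),"res",(proj(s,X)-a).round(1),(proj(t,X)-b).round(1));return X
g=two("grip",[348.7,228.2],[206.6,187.6]); c=two("chuck",[345.8,247.1],[210,186.4]); n=two("nose",[155.6,204.5],[447.5,232.3])
two("rack",[368.9,274.2],[191.8,198.5]);two("drill",[400.1,237.6],[144.1,196.5]);two("bottle",[309.7,346.2],[261.8,103.9]);two("box",[319.6,212.8],[228.4,311.3])
print("z-plane: grip",atz(s,[348.7,228.2],.123),atz(t,[206.6,187.6],.123),"nose",atz(s,[155.6,204.5],.135),atz(t,[447.5,232.3],.135))
a=rect(t,c,.099);b=rect(s,c,.099);d=rect(t,n,.145)
e=rect(s,n,.145)
cv2.imwrite("pics/c.png",cv2.resize(np.vstack([np.hstack([a,b]),np.hstack([d,e])]),(600,600)))
o=robot.get_obs();print(o["tool_pos"],o["ee_rot"],o["width"],o["time"])
E
```

```text
grip [0.5862 0.2316 0.1264] res [ 0.4 -0. ] [0.5 0. ]
chuck [0.5919 0.2313 0.0844] res [ 1.3 -0.1] [1.5 0.1]
nose [ 0.5153 -0.1395  0.1326] res [-2.8 -0.8] [-3.7 -0.1]
rack [ 0.5778  0.2846 -0.0049] res [-1.   0.1] [-1.1 -0.1]
drill [0.5744 0.3387 0.0919] res [ 1.8 -0.3] [2.1 0.2]
bottle [0.756  0.1511 0.0024] res [-0.4  0. ] [-0.4 -0. ]
box [ 0.3658  0.2096 -0.0133] res [ 1.6 -0.1] [2.1 0.1]
z-plane: grip [0.58233091 0.23175511 0.123     ] [0.58660544 0.23295363 0.123     ] nose [ 0.52097639 -0.13289978  0.135     ] [ 0.51520073 -0.14440373  0.135     ]
[ 0.17498618 -0.52145655  0.20552096] [3.14142771e+00 1.28418038e-05 3.23782342e-01] 0.09395803452681624 1.05
```

View pics/c.png

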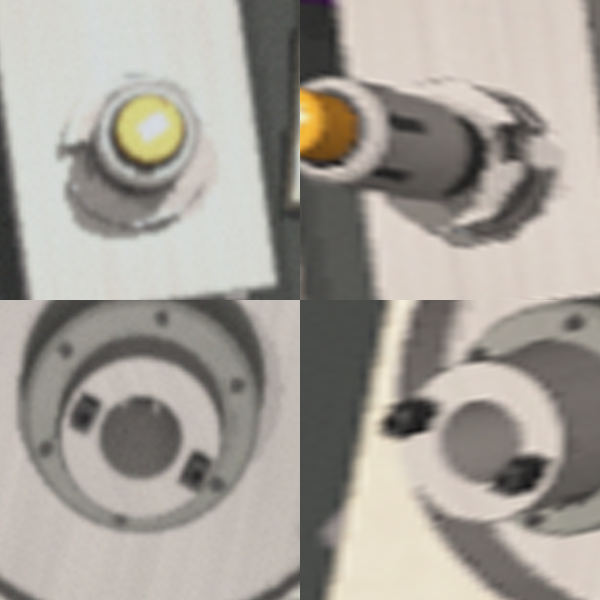

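The crop confirms the target: a steel nut with an amber block in the rack. Its slots lie roughly along world x, and the dogs are at about -0.48 rad. I'll move to a wrist view over the chuck, going round the inner side of the grinder.

>>> arm_command:
  commands: "29 -46 -12 0 0 0 1;29 -46 -12 0 0 0 1;29 -46 -12 0 0 0 1;29 -46 -12 0 0 0 1;29 -46 -12 0 0 0 1;29 -46 -12 0 0 0 1;29 -46 -12 0 0 0 1;29 -46 -12 0 0 0 1"

```text
time: 2.05
tool_pos: [0.2797, -0.0892, 0.3034]
ee_rot: [-3.139, -0.005, 0.315]
wrist_force: [1.0, 0.1, -0.5]
width: 0.0941
```

>>> arm_command:
  commands: "46 -31 7 0 0 0 1;46 -31 7 0 0 0 1;46 -31 7 0 0 0 1;46 -31 7 0 0 0 1;46 -31 7 0 0 0 1;46 -31 7 0 0 0 1;46 -31 7 0 0 0 1;0 0 0 0 0 0 1;0 0 0 0 0 0 1"

```text
time: 3.18
tool_pos: [0.5254, 0.2318, 0.2584]
ee_rot: [3.134, -0.013, 0.321]
wrist_force: [0.4, -0.1, -0.6]
width: 0.0943
```

Run:
```python
from h import *
w=snapshot("wrist");np.savez("w1.npz",**{k:w[k] for k in("img","camera_matrix","origin","rotation")})
print(np.round(w["origin"],3))
for q in("chuck","chuck_grip"):
    for d in models.tip_of(q,w)[:3]:
        u=px(d["centre"]);print(q,u.round(1),round(d["conf"],2),atz(w,u,.085 if q=="chuck" else .123).round(4))
r=rect(w,[.588,.232],.099,.045,600);cv2.imwrite("pics/d.png",r)
```

```text
[0.595 0.256 0.44 ]
chuck [185.8 233.4] 0.96 [0.4494 0.3226 0.085 ]
chuck [396.8 179.1] 0.85 [0.5873 0.1114 0.085 ]
chuck [299.  141.4] 0.63 [0.5918 0.2307 0.085 ]
chuck_grip [300.2 144.8] 0.9 [0.5894 0.2312 0.123 ]
chuck_grip [175.7 244. ] 0.61 [0.4501 0.3228 0.123 ]
chuck_grip [408.3 181.1] 0.57 [0.59  0.115 0.123]
```

View pics/d.png

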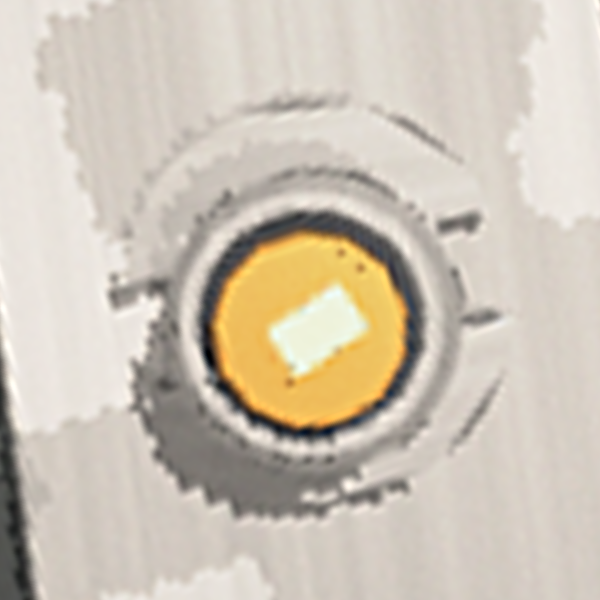

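The wrist crop (6.67 px/mm) shows the flange centre at about (312,300). The slot edges are at (460,222), (482,318) and (137,292), which puts the slots at about +0.21 rad. I'll take the axis as (0.590, 0.232) and add a helper that turns a target pose into tool-frame shifts.

```bash
cat >> h.py <<'E'
def to(pos,yaw,o=None,roll=np.pi):
    o=o or robot.get_obs();R=RM(o["ee_rot"]);T=Ro.from_euler("xyz",[np.pi,0,yaw]).as_matrix()
    d=R.T@(np.array(pos)-o["tool_pos"])*1000;v=np.degrees(Ro.from_matrix(R.T@T).as_rotvec())
    print("mm",d.round(1),"norm",np.linalg.norm(d).round(1),"deg",v.round(2),"at",np.round(o["tool_pos"],4),np.round(o["ee_rot"],4),"F",np.round(o["wrist_force"],1),"w",round(o["width"],4))
E
python3 -c "
from h import *
to([.590,.2318,.257],.321)"
```

```text
mm [61.8 19.6  3.2] norm 65.0 deg [ 0.43 -0.83 -0.08] at [0.5251 0.231  0.2591] [ 3.1341 -0.0145  0.3197] F [-0.4 -0.8 -0.1] w 0.094
```

>>> arm_command:
  commands: "31 10 2 0.4 -0.8 0 1;31 10 1 0 0 0 1;0 0 0 0 0 0 1;0 0 0 0 0 0 1"

```text
time: 3.82
tool_pos: [0.5893, 0.2276, 0.2624]
ee_rot: [3.141, -0.007, 0.315]
wrist_force: [-0.6, -0.5, 0.9]
width: 0.094
```

```bash
python3 -c "
from h import *
to([.590,.2318,.107],.321)"
```

```text
mm [  0.9  -3.9 155.4] norm 155.5 deg [ 0.03 -0.4  -0.32] at [0.5893 0.2276 0.2624] [ 3.1411 -0.0069  0.3154] F [-0.6 -0.5  0.9] w 0.094
```

>>> arm_command:
  commands: "1 -4 40 0 -0.4 -0.3 1;0 0 40 0 0 0 1;0 0 30 0 0 0 1;0 0 20 0 0 0 1;0 0 0 0 0 0 1;0 0 0 0 0 0 1"

```text
time: 4.58
tool_pos: [0.5853, 0.2316, 0.138]
ee_rot: [3.141, -0.011, 0.321]
wrist_force: [0.3, -0.1, 0.6]
width: 0.0938
```

```bash
python3 -c "
from h import *
to([.590,.2318,.107],.321)"
```

```text
mm [ 4.2  1.2 31.1] norm 31.4 deg [ 0.02 -0.63  0.02] at [0.5853 0.2316 0.138 ] [ 3.1412 -0.0111  0.3214] F [ 0.3 -0.1  0.6] w 0.0938
```

>>> arm_command:
  commands: "4 1 15 0 -0.6 0 1;0 0 15 0 0 0 1;0 0 0 0 0 0 1;0 0 0 0 0 0 1"

```text
time: 5.08
tool_pos: [0.5909, 0.2323, 0.1087]
ee_rot: [3.141, -0.004, 0.321]
wrist_force: [-0.1, -0.2, 1.1]
width: 0.0941
```

Run:
```python
from h import *
to([.590,.2318,.107],.321)
s=snapshot("scene");t=snapshot("top")
for p,n in((s,"scene"),(t,"top")):
    print(n,[(px(d["centre"]).round(1).tolist(),round(d["conf"],2)) for d in models.tip_of("chuck_grip",p)[:3]])
c=s["img"][150:290,270:470];cv2.imwrite("pics/e.png",cv2.resize(c,(800,560),interpolation=cv2.INTER_CUBIC))
```

```text
mm [-1.1  0.2  1.7] norm 2.0 deg [ 0.03 -0.23  0.03] at [0.5909 0.2323 0.1087] [ 3.1411 -0.0041  0.3215] F [-0.1 -0.2  1.1] w 0.0941
scene [([350.7, 230.9], 0.87), ([278.1, 236.9], 0.84), ([381.7, 190.5], 0.67)]
top [([149.6, 281.7], 0.95), ([288.4, 188.8], 0.8)]
```

View pics/e.png

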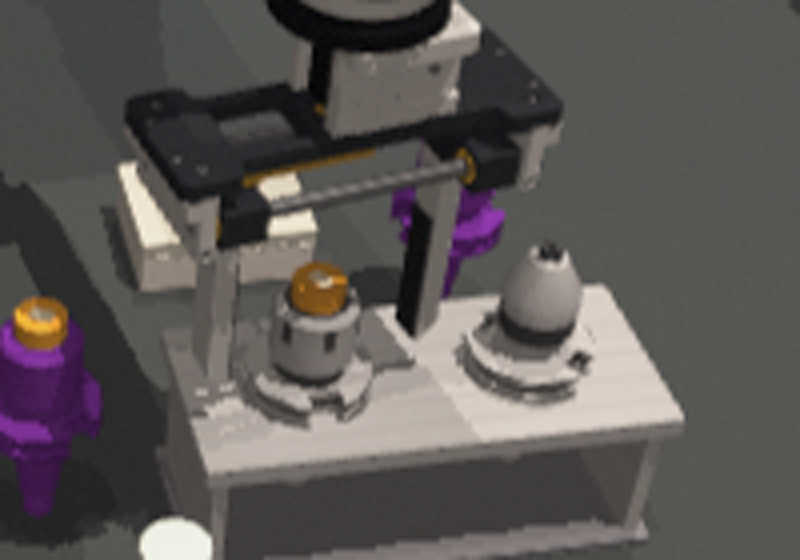

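The fingers stand either side of the nut at (315,335) and are clear of the drill chuck. A slot shows on the near side at about (327,400). I'll close now.

>>> arm_command:
  commands: "0 0 0 0 0 0 0;0 0 0 0 0 0 0;0 0 0 0 0 0 0;0 0 0 0 0 0 0;0 0 0 0 0 0 0;0 0 0 0 0 0 0;0 0 0 0 0 0 0;0 0 0 0 0 0 0"

```text
time: 6.28
tool_pos: [0.5914, 0.2324, 0.11]
ee_rot: [3.141, -0.006, 0.321]
wrist_force: [0.4, -0.1, -0.8]
width: 0.0394
```

Run:
```python
from h import *
to([.590,.2318,.26],.321)
s=snapshot("scene")
for a in(.1,.2,.3): print(a,proj(s,[.590+.027*np.cos(a),.232+.027*np.sin(a),.099]))
```

```text
mm [  -0.6    0.2 -150. ] norm 150.0 deg [ 0.05 -0.35  0.03] at [0.5914 0.2324 0.11  ] [ 3.1408 -0.0062  0.3215] F [ 0.4 -0.1 -0.8] w 0.0394
0.1 [351.5426427  250.30190005]
0.2 [352.95351189 250.13536495]
0.3 [354.31337868 249.87121804]
```

>>> arm_command:
  commands: "0 0 -10 0 0 0 0;0 0 -25 0 0 0 0;0 0 -35 0 0 0 0;0 0 -35 0 0 0 0;0 0 -35 0 0 0 0;0 0 -20 0 0 0 0;0 0 -20 0 0 0 0;0 0 0 0 0 0 0;0 0 0 0 0 0 0"

```text
time: 7.45
tool_pos: [0.5864, 0.2313, 0.2833]
ee_rot: [-3.141, 0.02, 0.322]
wrist_force: [-0.7, 0.4, -5.5]
width: 0.0395
```

Run:
```python
from h import *
# camera over nose: tcp = nose - 0.072*toolx
y=-.374
to([.518-.072*np.cos(y),-.140-.072*np.sin(y),.29],y)
```

```text
mm [-237.7  284.5   -2.1] norm 370.7 deg [ 0.38  1.11 39.86] at [0.5864 0.2313 0.2833] [-3.1412  0.02    0.3218] F [-0.7  0.4 -5.5] w 0.0395
```

>>> arm_command:
  commands: "-30 36 0 0 1 0 0;-30 36 0 0 0 0 0;-30 36 0 0 0 0 0;-30 36 0 0 0 0 0;-30 36 0 0 0 0 0;-30 36 0 0 0 0 0;-30 36 0 0 0 0 0;-28 34 0 0 0 0 0;0 0 0 0 0 10 0;0 0 0 0 0 10 0;0 0 0 0 0 10 0;0 0 0 0 0 10 0"

```text
time: 8.95
tool_pos: [0.4382, -0.1249, 0.2627]
ee_rot: [3.13, 0.036, -0.4]
wrist_force: [0.3, -0.3, -5.2]
width: 0.0392
```

>>> arm_command:
  commands: "0 0 0 0 0 0 0;0 0 0 0 0 0 0"

```text
time: 9.2
tool_pos: [0.4371, -0.1245, 0.2605]
ee_rot: [3.13, 0.04, -0.396]
wrist_force: [0.0, 0.2, -4.7]
width: 0.0394
```

Run:
```python
from h import *
w=snapshot("wrist");t=snapshot("top")
print(np.round(w["origin"],3))
for d in models.tip_of("nose",w)[:3]:
    u=px(d["centre"]);print(u.round(1),round(d["conf"],2),atz(w,u,.135).round(4))
n=[.518,-.140]
r=rect(w,n,.145,.045,400);cv2.imwrite("pics/f.png",np.hstack([r,cv2.resize(w["img"],(533,400))])[:, :800])
y=-.374;to([n[0],n[1],.29],y)
```

```text
[ 0.515 -0.154  0.437]
[260.1 121. ] 0.57 [ 0.514  -0.1371  0.135 ]
mm [ 79.1 -16.6 -32.3] norm 87.1 deg [ 0.64  2.25 -1.31] at [ 0.4374 -0.1246  0.261 ] [ 3.13    0.0392 -0.397 ] F [-0.2  0.3 -5.2] w 0.0393
```

View pics/f.png

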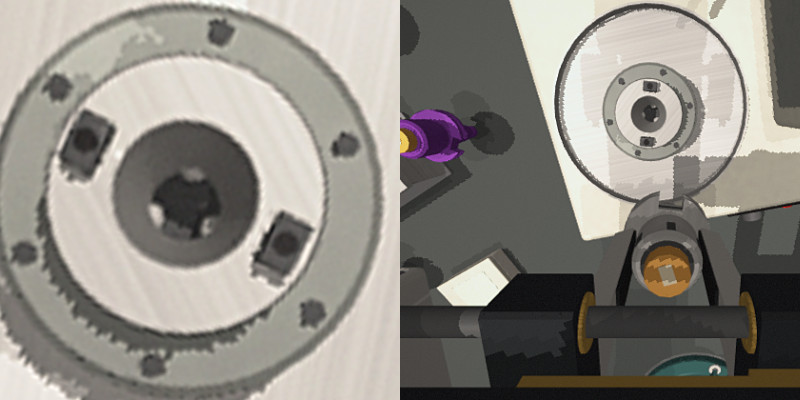

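The left pane is rectified at dog-top height. The dogs are at (90,139) and (287,240), 49.8 mm apart, which gives nose (0.5154,-0.1376) and dog angle about -0.474 rad. In the right pane the held chuck's flange slot shows at about (672,200). I'll level the tool and measure the slot and axis in the tool frame.

```bash
cat >> h.py <<'E'
def toolcam(p,o):
    R=RM(o["ee_rot"]);q=dict(p);q["origin"]=R.T@(np.array(p["origin"])-o["tool_pos"]);q["rotation"]=R.T@RM(p["rotation"]);return q
def rect2(p,c,z,half=.04,n=400): # tool frame: right=+y? image: up=+x, right=+y
    g=[(half,-half),(half,half),(-half,half),(-half,-half)]
    src=np.float32([proj(p,[c[0]+a,c[1]+b,z]) for a,b in g]);dst=np.float32([[0,0],[n,0],[n,n],[0,n]])
    return cv2.warpPerspective(p["img"],cv2.getPerspectiveTransform(src,dst),(n,n),flags=cv2.INTER_CUBIC)
E
python3 - <<'E'
from h import *
w=snapshot("wrist");o=robot.get_obs();q=toolcam(w,o)
print("cam in tool",np.round(q["origin"],4))
o1=np.round(q["rotation"],3).tolist();print(o1)
for Z in (.025-.014,.025-.054,.025-.066):print(Z,proj(q,[0,0,Z]).round(1))
a=rect2(q,[0,0],.011);b=rect2(q,[0,0],-.041)
cv2.imwrite("pics/g.png",np.hstack([a,b]))
E
```

```text
cam in tool [ 0.0761 -0.0005 -0.1799]
[[0.0, -0.966, -0.259], [1.0, 0.001, -0.001], [0.001, -0.259, 0.966]]
0.011000000000000001 [281.3 247.7]
-0.028999999999999998 [281.5 276.1]
-0.041 [281.6 287.3]
```

View pics/g.png

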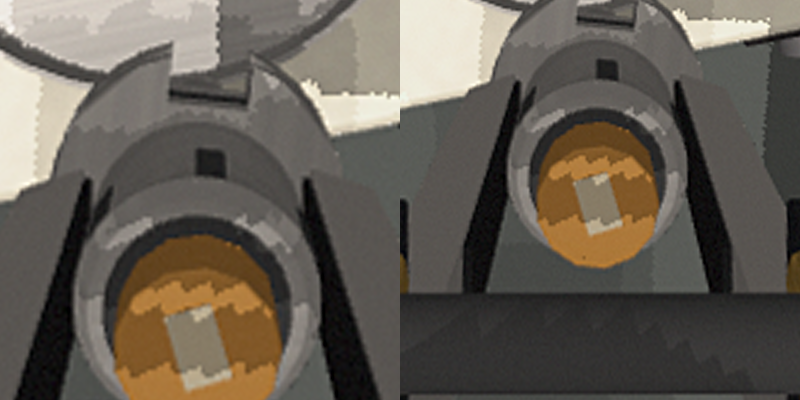

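The slot sits at about +0.10 rad from tool x, as predicted, and the chuck is on the tool axis to within about 1 mm. The target tool yaw is -0.374 over nose (0.515,-0.138).

```bash
python3 -c "
from h import *
to([.515,-.138,.265],-.374)"
```

```text
mm [ 76.5 -17.6  -7. ] norm 78.8 deg [ 0.64  2.23 -1.32] at [ 0.4375 -0.1246  0.2612] [ 3.1299  0.0388 -0.3974] F [-0.4  1.1 -5.1] w 0.0396
```

>>> arm_command:
  commands: "0 0 -7 0.6 2.2 -1.3 0;38 -9 0 0 0 0 0;38 -9 0 0 0 0 0;0 0 0 0 0 0 0;0 0 0 0 0 0 0"

```text
time: 10.02
tool_pos: [0.5159, -0.1357, 0.2718]
ee_rot: [-3.141, -0.008, -0.369]
wrist_force: [-0.2, -0.6, -5.6]
width: 0.0397
```

```bash
python3 -c "
from h import *
to([.515,-.138,.25],-.374)"
```

```text
mm [-0.2  2.5 21.8] norm 21.9 deg [-0.02 -0.45  0.3 ] at [ 0.5159 -0.1357  0.2718] [-3.1412 -0.0078 -0.3688] F [-0.2 -0.6 -5.6] w 0.0397
```

>>> arm_command:
  commands: "0 2 10 0 -0.4 0.3 0;0 1 12 0 0 0 0;0 0 0 0 0 0 0;0 0 0 0 0 0 0"

```text
time: 10.52
tool_pos: [0.5126, -0.1385, 0.2488]
ee_rot: [-3.141, -0.001, -0.375]
wrist_force: [0.2, 0.1, -5.6]
width: 0.0397
```

Run:
```python
from h import *
to([.515,-.138,.22],-.374)
s=snapshot("scene");t=snapshot("top")
o=robot.get_obs()["tool_pos"]
for X in([.515,-.138,.135],[o[0],o[1],o[2]-.089],[o[0],o[1],o[2]-.025]):print(proj(s,X).round(1))
c=s["img"][110:250,70:240];cv2.imwrite("pics/h.png",cv2.resize(c,(728,600),interpolation=cv2.INTER_CUBIC))
```

```text
mm [ 2.1 -1.3 28.8] norm 28.9 deg [-0.02 -0.05 -0.03] at [ 0.5126 -0.1385  0.2488] [-3.1412e+00 -8.0000e-04 -3.7450e-01] F [ 0.2  0.1 -5.6] w 0.0397
[153.4 202.6]
[151.4 191.5]
[146.1 163. ]
```

View pics/h.png

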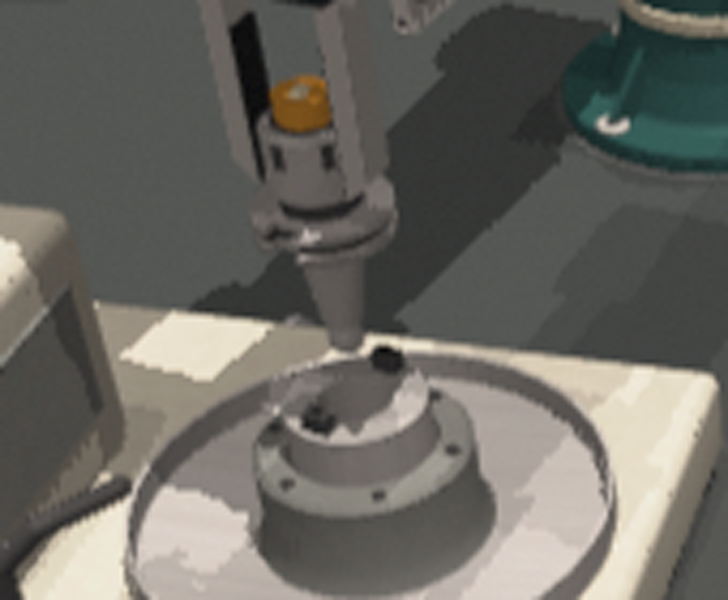

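The shank hangs over the bore: its tip is at (347,348), the nose centre at (352,400). I'll lower it in small steps and watch the force.

>>> arm_command:
  commands: "2 -1 10 0 0 0 0;0 0 10 0 0 0 0;0 0 10 0 0 0 0;0 0 0 0 0 0 0;0 0 0 0 0 0 0"

```text
time: 11.25
tool_pos: [0.5151, -0.1381, 0.2163]
ee_rot: [-3.141, -0.0, -0.374]
wrist_force: [0.3, 0.8, -4.7]
width: 0.0397
```

```bash
python3 -c "
from h import *
to([.515,-.138,.185],-.374)"
```

```text
mm [-0.2 -0.  31.3] norm 31.3 deg [-0.02 -0.   -0.01] at [ 0.5151 -0.1381  0.2163] [-3.1412 -0.     -0.3741] F [ 0.3  0.8 -4.7] w 0.0397
```

>>> arm_command:
  commands: "0 0 8 0 0 0 0;0 0 8 0 0 0 0;0 0 6 0 0 0 0;0 0 5 0 0 0 0;0 0 0 0 0 0 0;0 0 0 0 0 0 0"

```text
time: 12.0
tool_pos: [0.5153, -0.1382, 0.1877]
ee_rot: [-3.141, -0.001, -0.374]
wrist_force: [-0.4, 0.0, -4.3]
width: 0.0397
```

```bash
python3 -c "
from h import *
to([.515,-.138,.172],-.374)"
```

```text
mm [-0.4 -0.  15.7] norm 15.7 deg [-0.02 -0.04 -0.01] at [ 0.5153 -0.1382  0.1877] [-3.1412e+00 -8.0000e-04 -3.7420e-01] F [-0.4  0.  -4.3] w 0.0397
```

>>> arm_command:
  commands: "0 0 5 0 0 0 0;0 0 4 0 0 0 0;0 0 3 0 0 0 0;0 0 2 0 0 0 0;0 0 0 0 0 0 0"

```text
time: 12.62
tool_pos: [0.5155, -0.1382, 0.1731]
ee_rot: [-3.141, -0.001, -0.374]
wrist_force: [0.1, -1.1, -4.4]
width: 0.0396
```

>>> arm_command:
  commands: "0 0 1 0 0 0 0;0 0 1 0 0 0 0;0 0 1 0 0 0 0;0 0 0 0 0 0 0"

```text
time: 13.12
tool_pos: [0.5157, -0.1383, 0.1702]
ee_rot: [-3.141, -0.002, -0.374]
wrist_force: [-0.4, -0.5, -4.6]
width: 0.0395
```

>>> arm_command:
  commands: "0 0 1 0 0 0 0;0 0 1 0 0 0 0;0 0 0 0 0 0 0"

```text
time: 13.5
tool_pos: [0.5158, -0.1385, 0.1683]
ee_rot: [-3.141, -0.003, -0.374]
wrist_force: [0.3, -0.3, -5.5]
width: 0.0394
```

>>> arm_command:
  commands: "0 0 1 0 0 0 0;0 0 1 0 0 0 0;0 0 0 0 0 0 0"

```text
time: 13.88
tool_pos: [0.5157, -0.1389, 0.1671]
ee_rot: [3.141, -0.003, -0.374]
wrist_force: [0.3, -0.5, -4.4]
width: 0.0394
```

>>> arm_command:
  commands: "0 0 1 0 0 0 0;0 0 1 0 0 0 0;0 0 0 0 0 0 0"

```text
time: 14.25
tool_pos: [0.5153, -0.1391, 0.1662]
ee_rot: [3.14, -0.003, -0.375]
wrist_force: [-2.5, 0.5, -3.5]
width: 0.0395
```

>>> arm_command:
  commands: "0 0 1 0 0 0 0;0 0 1 0 0 0 0;0 0 0 0 0 0 0"

```text
time: 14.62
tool_pos: [0.5155, -0.1392, 0.1658]
ee_rot: [3.14, -0.005, -0.375]
wrist_force: [-2.7, 0.2, -1.3]
width: 0.0395
```

Contact at about 6 mm above home means the slots are over the dogs and the stud is on the latch balls. There is a small side force of -2.6 N in x, so I'll ease that and press a little harder.

>>> arm_command:
  commands: "-0.5 0.2 0 0 0 0 0;0 0 2 0 0 0 0"

```text
time: 14.88
tool_pos: [0.5156, -0.1393, 0.1652]
ee_rot: [3.14, -0.007, -0.374]
wrist_force: [-4.4, -0.0, 9.6]
width: 0.0396
```

>>> arm_command:
  commands: "0 0 3 0 0 0 0"

```text
time: 15.0
tool_pos: [0.5164, -0.1395, 0.1648]
ee_rot: [3.14, -0.011, -0.374]
wrist_force: [-3.1, 1.3, 10.3]
width: 0.0392
```

>>> arm_command:
  commands: "0 0 4 0 0 0 0"

```text
time: 15.12
tool_pos: [0.5176, -0.1399, 0.1644]
ee_rot: [3.141, -0.016, -0.374]
wrist_force: [-6.2, 1.6, 14.3]
width: 0.0393
```

>>> arm_command:
  commands: "-2 0 -1 0 -0.9 0 0;-0.5 0 0 0 0 0 0;0 0 0 0 0 0 0"

```text
time: 15.5
tool_pos: [0.5173, -0.1397, 0.1658]
ee_rot: [3.141, -0.005, -0.374]
wrist_force: [-1.1, -0.5, 0.9]
width: 0.0396
```

```bash
python3 -c "
from h import *
to([.5155,-.1385,.166],-.374)"
```

```text
mm [-2.1 -0.5 -0.2] norm 2.2 deg [ 0.05 -0.31 -0.03] at [ 0.5173 -0.1397  0.1658] [ 3.1408 -0.0055 -0.3744] F [-1.1 -0.5  0.9] w 0.0396
```

>>> arm_command:
  commands: "-1.5 -0.5 0 0 -0.3 0 0;-0.5 0 0 0 0 0 0;0 0 0 0 0 0 0"

```text
time: 15.88
tool_pos: [0.5169, -0.1395, 0.1658]
ee_rot: [3.14, -0.004, -0.375]
wrist_force: [1.7, -1.1, 0.3]
width: 0.0393
```

>>> arm_command:
  commands: "0 0 4 0 -0.3 0 0"

```text
time: 16.0
tool_pos: [0.5175, -0.1397, 0.1644]
ee_rot: [3.14, -0.001, -0.375]
wrist_force: [-3.9, 0.4, 15.6]
width: 0.0399
```

>>> arm_command:
  commands: "-0.5 0 5 0 -0.5 0 0"

```text
time: 16.12
tool_pos: [0.5175, -0.1397, 0.1638]
ee_rot: [3.14, 0.004, -0.375]
wrist_force: [-5.6, 1.6, 16.9]
width: 0.0398
```

Run:
```python
from h import *
to([.5155,-.1385,.166],-.374)
s=snapshot("scene");w=snapshot("wrist");o=robot.get_obs();q=toolcam(w,o)
c=s["img"][130:230,90:210];a=cv2.resize(c,(480,400),interpolation=cv2.INTER_CUBIC)
b=rect2(q,[.01,0],.011,.04,320)
b=cv2.copyMakeBorder(b,0,80,0,0,cv2.BORDER_CONSTANT)
cv2.imwrite("pics/i.png",np.hstack([a,b]))
```

```text
mm [-2.3 -0.4 -2.2] norm 3.2 deg [ 0.09  0.2  -0.03] at [ 0.5175 -0.1397  0.1638] [ 3.14    0.0036 -0.3746] F [-5.6  1.6 16.9] w 0.0398
```

View pics/i.png

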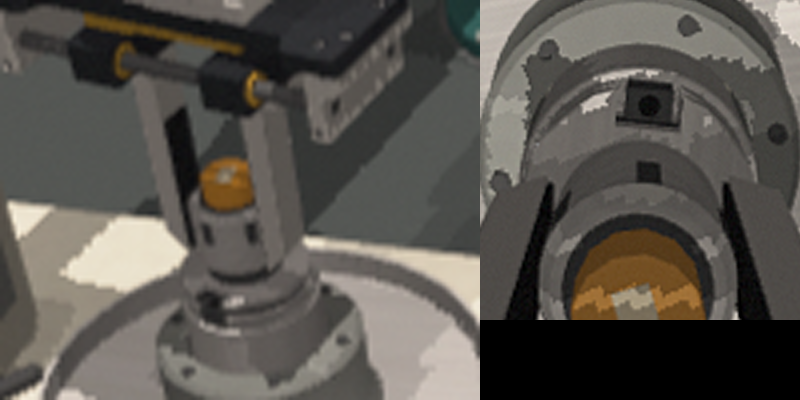

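The wrist pane shows the dog at (650,103) inside the slot with a gap on both sides, so the chuck is stopped only by the latch. I'll press more, staying well under 50 N.

>>> arm_command:
  commands: "-0.7 0 6 0 0.2 0 0"

```text
time: 16.35
tool_pos: [0.5175, -0.1396, 0.1623]
ee_rot: [3.14, -0.004, -0.374]
wrist_force: [-3.7, 0.1, 13.5]
width: 0.0396
```

>>> arm_command:
  commands: "-0.7 0 7 0 0 0 0"

```text
time: 16.48
tool_pos: [0.5171, -0.1395, 0.16]
ee_rot: [3.14, -0.008, -0.374]
wrist_force: [-5.9, 1.2, 20.2]
width: 0.0398
```

>>> arm_command:
  commands: "-1 0 4 0 -0.3 0 0;-0.5 0 4 0 0 0 0"

```text
time: 16.73
tool_pos: [0.5172, -0.1395, 0.1601]
ee_rot: [3.14, -0.012, -0.374]
wrist_force: [-3.8, 1.0, 12.7]
width: 0.0397
```

Run:
```python
from h import *
to([.5155,-.1385,.16],-.374)
s=snapshot("scene");w=snapshot("wrist");o=robot.get_obs();q=toolcam(w,o)
c=s["img"][130:230,90:210];a=cv2.resize(c,(480,400),interpolation=cv2.INTER_CUBIC)
b=rect2(q,[.01,0],.011,.04,320)
b=cv2.copyMakeBorder(b,0,80,0,0,cv2.BORDER_CONSTANT)
cv2.imwrite("pics/j.png",np.hstack([a,b]))
```

```text
mm [-1.9 -0.3  0.1] norm 2.0 deg [ 0.11 -0.67 -0.01] at [ 0.5172 -0.1395  0.1601] [ 3.1396 -0.0117 -0.3742] F [-3.8  1.  12.7] w 0.0397
```

View pics/j.png

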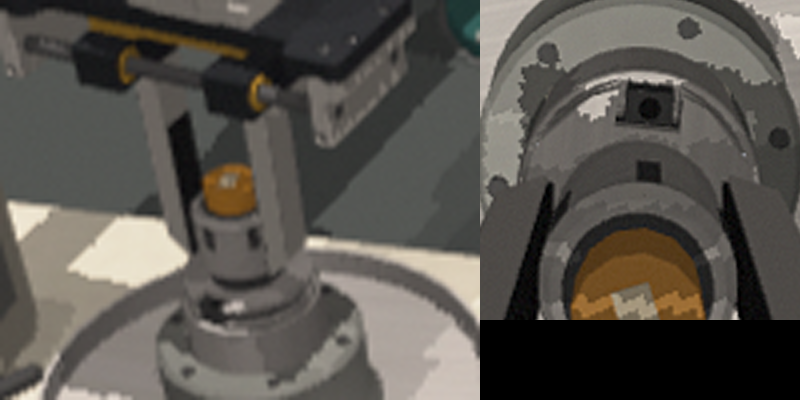

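The chuck and fingers went down together about 4 mm with no slip: the nut ring stays at (640,214) in the tool frame. The tool stopped hard at z = 0.160, which is the computed home height. I'll relax, let go and retreat.

>>> arm_command:
  commands: "0 0 0 0 0 0 0;0 0 0 0 0 0 0;0 0 0 0 0 0 1;0 0 0 0 0 0 1;0 0 0 0 0 0 1;0 0 0 0 0 0 1;0 0 0 0 0 0 1;0 0 0 0 0 0 1;0 0 0 0 0 0 1"

```text
time: 17.95
tool_pos: [0.5156, -0.1377, 0.1579]
ee_rot: [-3.141, -0.005, -0.373]
wrist_force: [-0.3, -0.2, -0.1]
width: 0.0938
```

>>> arm_command:
  commands: "0 0 -10 0 -0.6 0 1;0 0 -20 0 0 0 1;0 0 -30 0 0 0 1;0 0 -40 0 0 0 1;0 0 0 0 0 0 1;0 0 0 0 0 0 1"

```text
time: 18.7
tool_pos: [0.5163, -0.138, 0.2628]
ee_rot: [-3.141, 0.006, -0.374]
wrist_force: [-0.0, 0.2, -0.4]
width: 0.094
```

Run:
```python
from h import *
s=snapshot("scene");w=snapshot("wrist");to([.5155,-.1385,.26],-.374)
for p,n in((s,"s"),(w,"w")):
  for d in models.tip_of("chuck_grip",p)[:3]:
    u=px(d["centre"]);print(n,u.round(1),round(d["conf"],2),atz(p,u,.173).round(4))
for z in(.173,.179): print("exp",z,proj(s,[.5155,-.1385,z]).round(1),proj(w,[.5155,-.1385,z]).round(1))
for z in(0,.006): print("top",z,proj(s,[.5155,-.1385,.201+z]).round(1))
c=s["img"][140:220,110:206];a=cv2.resize(c,(480,400),interpolation=cv2.INTER_CUBIC)
b=rect(w,[.5155,-.1385],.149,.04,320)
b=cv2.copyMakeBorder(b,0,80,0,0,cv2.BORDER_CONSTANT)
cv2.imwrite("pics/k.png",np.hstack([a,b]))
```

```text
mm [-0.4  0.7  2.7] norm 2.8 deg [-0.01  0.35  0.02] at [ 0.5162 -0.138   0.2627] [-3.1414  0.006  -0.3737] F [0.5 0.1 0.2] w 0.094
s [278.7 238.4] 0.92 [0.6649 0.0986 0.173 ]
s [150.9 184.9] 0.84 [ 0.5096 -0.138   0.173 ]
s [381.9 188.5] 0.75 [0.5263 0.2976 0.173 ]
w [281.9 214.7] 0.87 [ 0.5157 -0.1386  0.173 ]
w [ 55.4 213.1] 0.71 [0.5907 0.0489 0.173 ]
exp 0.173 [150.1 186.7] [281.9 214.9]
exp 0.179 [149.6 184.1] [281.9 216.8]
top 0 [147.8 174.3]
top 0.006 [147.3 171.6]
```

View pics/k.png

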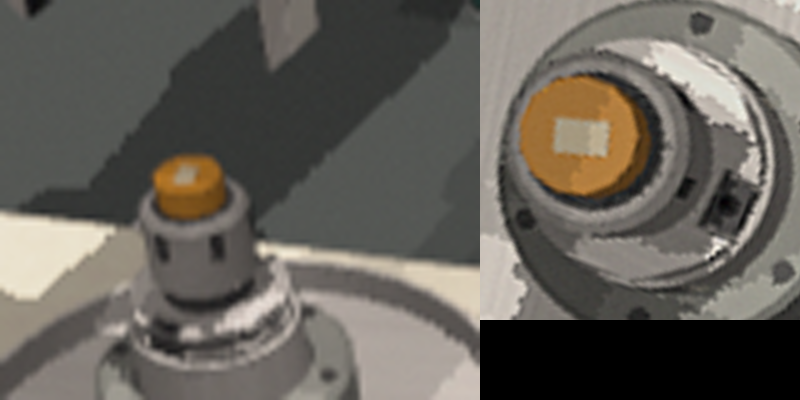

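The chuck stands upright on the axis: the wrist net gives (0.5157,-0.1386). The height is hard to judge to a millimetre from these pictures, so I'll probe the resin top gently with closed fingers. It should be at z = 0.201 if the chuck is home, and a light press there also finishes seating if needed.

>>> arm_command:
  commands: "0 0 20 0 0.3 0 0;0 0 15 0 0 0 0;0 0 8 0 0 0 0;0 0 0 0 0 0 0;0 0 0 0 0 0 0;0 0 0 0 0 0 0;0 0 0 0 0 0 0;0 0 0 0 0 0 0;0 0 0 0 0 0 0;0 0 0 0 0 0 0"

```text
time: 20.15
tool_pos: [0.5157, -0.1378, 0.2171]
ee_rot: [-3.141, 0.003, -0.374]
wrist_force: [-0.1, 0.6, 0.0]
width: 0.0006
```

```bash
python3 -c "
from h import *
to([.5155,-.1385,.205],-.374)"
```

```text
mm [ 0.1  0.7 12.1] norm 12.2 deg [-0.02  0.16  0.02] at [ 0.5157 -0.1378  0.2171] [-3.1413e+00  2.7000e-03 -3.7370e-01] F [-0.1  0.6  0. ] w 0.0006
```

>>> arm_command:
  commands: "0 0.5 5 0 0 0 0;0 0 4 0 0 0 0;0 0 0 0 0 0 0"

```text
time: 20.52
tool_pos: [0.5153, -0.1383, 0.2071]
ee_rot: [-3.141, 0.004, -0.374]
wrist_force: [-0.7, 0.6, 0.3]
width: 0.0004
```

>>> arm_command:
  commands: "0 0 2 0 0 0 0;0 0 1 0 0 0 0"

```text
time: 20.78
tool_pos: [0.5153, -0.1382, 0.2039]
ee_rot: [-3.141, 0.004, -0.374]
wrist_force: [0.3, 0.1, 0.6]
width: 0.0004
```

>>> arm_command:
  commands: "0 0 1 0 0 0 0;0 0 1 0 0 0 0"

```text
time: 21.02
tool_pos: [0.5154, -0.1383, 0.2019]
ee_rot: [-3.141, 0.003, -0.374]
wrist_force: [0.6, -0.7, 0.1]
width: 0.0001
```

>>> arm_command:
  commands: "0 0 1 0 0 0 0;0 0 1 0 0 0 0"

```text
time: 21.28
tool_pos: [0.5154, -0.1383, 0.2014]
ee_rot: [-3.141, 0.002, -0.374]
wrist_force: [-1.9, 0.8, 5.1]
width: 0.0005
```

>>> arm_command:
  commands: "0 0 3 0 0 0 0"

```text
time: 21.4
tool_pos: [0.5155, -0.1385, 0.2013]
ee_rot: [3.142, -0.001, -0.374]
wrist_force: [-4.4, 1.4, 15.4]
width: 0.0006
```

>>> arm_command:
  commands: "0 0 -10 0 0 0 0;0 0 -30 0 0 0 0;0 0 -40 0 0 0 0;0 0 0 0 0 0 0;0 0 0 0 0 0 0"

```text
time: 22.02
tool_pos: [0.5156, -0.1384, 0.282]
ee_rot: [-3.141, 0.001, -0.374]
wrist_force: [-0.1, 0.2, -0.7]
width: 0.0002
```

Run:
```python
from h import *
w=snapshot("wrist")
for d in models.tip_of("chuck_grip",w)[:1]: print(atz(w,px(d["centre"]),.173).round(4),d["conf"])
o=robot.get_obs();print(o["tool_pos"],o["wrist_force"],o["time"])
print(robot.close_job())
```

```text
[ 0.5178 -0.141   0.173 ] 0.83
[ 0.51541351 -0.13831237  0.28202835] [-0.42839344  0.67406983  0.65210931] 22.125
the job is handed in; nothing more can be done
None
```

The sample chuck is in the grinder spindle, pressed home and released, and I handed the job in at 22.1 s; the interface gives no verdict. I lifted it from the rack, turned it about 40° so its slots lined up with the dogs, lowered it into the taper and pressed it past the latch.

**Height:** I probed the resin top with closed fingers and met it at z = 0.2014 m; 0.2010 m is expected when home. It moved only 0.1 mm under a further 15 N push.

**Forces:** The most I pressed at the wrist was about 20 N (about 26 N with the chuck's weight), against the 50 N limit. The latch first seemed stuck at about 22 N in all, slightly above the 11 to 21 N given. There was a side load of about 6 N at the time.

**Position:** The last two wrist readings of the chuck axis differ by about 3 mm: (0.5157, -0.1386) after letting go and (0.5178, -0.1410) at hand-in. I put that down to noise in the network, because the flange cannot sit flush off the axis.

**Pictures:** A height estimate from the scene picture was ambiguous by about 3 mm, which is why I probed. I viewed 11 pictures, more than the 8 planned but within the 12 allowed.

**Other items:** I did not measure the drill chuck, bottle or slide box again at the end. The moves were planned to stay clear of them, and no unexpected contact force showed.

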